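# Press three sample lids shut in order

## Robot

A 6-joint arm with a two-finger parallel gripper is mounted at the origin on the work surface. World frame = base frame: x ahead of the robot, y to its left, z up, the work surface at z = 0. Lengths are in m, angles in degrees, forces in N, time in s.
With the tool pointing down it reaches from about 0.35 to 1 m from the base axis. Payload 7.1 kg.
Tool frame: the origin (TCP) lies at the very end of the fingers, on their centre line; the grasp point (between the pads) lies 19 mm behind it; z points along the fingers, y is the line along which they close (so a half turn about z gives the same grasp; the last joint's range is limited). The gripper opens to 85 mm and grips with 20 to 120 N. Pads are 22 mm wide; open, the fingers measure 114 mm over their backs; the gripper's body (76 mm by 85 mm) begins 54 mm behind the grasp point. The pads swing forward as they close: fully open they stand 13 mm farther back than shut.
Start: joints at [68.64, 24.242, 93.386, -0, 62.372, -1.089], TCP at [0.217, 0.586, 0.231] pointing down, gripper open.
Joint ranges: [-172.04, 172.04], [-51.8, 120.97], [4.93, 147.93], [-75.15, 255.16], [6.16, 154.13], [-145.62, 145.62]. Speed limits (degrees/s): [136.94, 136.94, 172.46, 180, 180, 180].

## Interface

Orientations are given as [roll, pitch, yaw] about the fixed x, y, z axes, in that order (R = Rz(yaw) Ry(pitch) Rx(roll)).
In Python, from cell import ctrl gives the robot as it stands. Calls block until the motion is done:
- ctrl.move_to(position, orientation): joint-space move of the TCP to a pose.
- ctrl.move_straight(position, ori=None, vel=0.15): straight line of the TCP; ori=None keeps the orientation; vel is the mean speed in m/s.
- ctrl.movej(angles): joint-space move.
- ctrl.gripper_to(opening, effort=None): finger opening in m; effort is the grip in N (None keeps the last); returns when the fingers have stopped.
- ctrl.dwell(seconds).
- ctrl.inverse_kinematics(position, orientation): joint angles nearest the present ones, or None.
- ctrl.observe(): the state.
- ctrl.get_image(name): name is "scene" or "top" or "wrist"; returns a dict with "frame" (480x640x3 uint8, red, green, blue), "vfov" (degrees; the focal length in pixels is half the picture's height over the tangent of half this angle, whatever the lens; pixels are square), "cx", "cy" (the principal point, pixels), "R" (3x3) and "t" (3): a world point X has camera coordinates R X + t. Camera axes: x right, y down, z forward; pixel columns grow to the right and rows downward; lengths in m; the calibration is good to about 2 mm. The wrist camera is an equidistant fisheye: a pixel r from the principal point sees the ray r / f radians off the axis. A picture is of the moment at which its call begins. There is no depth.
A pose or a line that the arm cannot do raises ctrl.PlanningError and nothing moves.
- ctrl.sign_off(): hands the job in; it is judged then, once.
The state is a dict: "time_s": time; "qpos": joint angles; "dq": joint speeds; "joint_torque": joint torques, N m; "tool_pos": TCP position; "tool_rot": TCP orientation; "wrist_force": force on the tool from outside, world axes, zero at the start; "wrist_torque": the same for the moment, N m; "gripper_width": finger opening in m; "gripper_force": force on a finger pad.
Only numpy, scipy, OpenCV 4.12 (cv2) and the standard library are available. Lean on these libraries where they do the work, as an engineer would, in place of code of your own. Each camera call takes 0.05 s, during which the arm holds its last target. There are 200 camera calls.

## Task

Three amber glass samples stand on the bench with their flat push-fit lids raised. Using only the fingertips from above, press each lid gently all the way down until it is shut: the tall bottle first, then the wide squat jar, then the small narrow vial. Do not pick up, tip or push aside any of the three, leave everything else on the bench alone, and finish with the hand clear.

Things in the scene. Friction and masses are not known exactly. Their poses are not given: they have to be found in the camera images.
- bottle: TALL BOTTLE: amber glass, round, 48 mm across, shoulder 83 mm high, 30 mm neck, flat white lid with a grey pad; the tallest of the three open samples, 118 mm to the lid's top with the lid raised, 110 mm shut. About 0.22 kg, loose on the bench. Origin: centre of its underside, z up
- bottle_lidtop (a point): tall bottle, centre of the upper face of the soft grey rubber pad that tops the lid (moves with both); z up. The pad is flat, 5 mm thick, 4 mm narrower than the lid, springy: about 3.5 N per mm, gives 4 mm at most. Lid and pad: disc 38 mm across, 16 mm thick together
- bottle_lid (a joint): push-fit lid of the tall bottle. Reads 0 m with the lid raised (starts between 0 and 0.001), grows to 0.008 when it is pressed straight down to its stop. Needs about 3 N all the way (pressed through the soft pad, which gives by about 1 mm first), stays where it is left, has no spring; it counts as shut from 0.006.
- jar: SQUAT JAR: amber glass, round, 68 mm across, the widest and lowest: 62 mm to the lid's top with the lid raised, 54 mm shut. About 0.20 kg, loose on the bench. Origin: centre of its underside, z up
- jar_lidtop (a point): squat jar, centre of the upper face of the soft grey rubber pad that tops the lid (moves with both); z up. The pad is flat, 5 mm thick, 4 mm narrower than the lid, springy: about 3.5 N per mm, gives 4 mm at most. Lid and pad: disc 68 mm across, 16 mm thick together
- jar_lid (a joint): push-fit lid of the squat jar. Reads 0 m with the lid raised (starts between 0 and 0.001), grows to 0.008 when it is pressed straight down to its stop. Needs about 3 N all the way (pressed through the soft pad, which gives by about 1 mm first), stays where it is left, has no spring; it counts as shut from 0.006.
- vial: SMALL VIAL: amber glass, round, 32 mm across, the narrowest: 70 mm to the lid's top with the lid raised, 62 mm shut. About 0.06 kg, loose on the bench; tips if pressed off centre. Origin: centre of its underside, z up
- vial_lidtop (a point): small vial, centre of the upper face of the soft grey rubber pad that tops the lid (moves with both); z up. The pad is flat, 5 mm thick, 4 mm narrower than the lid, springy: about 3.5 N per mm, gives 4 mm at most. Lid and pad: disc 32 mm across, 16 mm thick together
- vial_lid (a joint): push-fit lid of the small vial. Reads 0 m with the lid raised (starts between 0 and 0.001), grows to 0.008 when it is pressed straight down to its stop. Needs about 3 N all the way (pressed through the soft pad, which gives by about 1 mm first), stays where it is left, has no spring; it counts as shut from 0.006.
- flask: bystander: clear conical flask with a stopper, 48 mm across the foot, 74 mm tall, loose. Origin: centre of its underside
- weight: bystander: steel calibration weight, upright cylinder 24 mm across, 30 mm tall, loose. Origin: centre of its underside
- beaker: bystander: empty glass beaker, 68 mm across, 85 mm tall, loose. Origin: centre of its underside
- dish: bystander: closed glass dish, 76 mm across, 16 mm tall, loose. Origin: centre of its underside
- tipbox: bystander: closed grey plastic box with white cover, 87 x 122 x 55 mm, loose. Origin: centre of its underside
- spatula: bystander: steel sample spoon 160 mm long lying flat, loose. Origin: under its middle
There are look-alikes about, which are no part of the job. Leave any pink look-alike of the bottle alone.

How it is judged:
By the outcome, as a careful person would: the job done as asked, in the order asked, and still so for the second after the job is handed in, with the robot touching nothing.
It also fails if it takes over 43 s, if anything falls off the work surface, if the arm or the gripper's body presses on something with over 40 N, if the wrist force passes 120 N, or if a joint passes its speed limit or range.

## Working session

There is one attempt and no reset: what is moved stays moved. The work goes in short steps, each a Python script; the robot and the scene stay as the last script left them, time stands still between calls to the robot, and variables do not carry over. Pictures are saved under pics/ and viewed, at most 10 in all, crops included, and the job is handed in when it is done.

```bash
mkdir -p pics; python3 - <<'E'
from cell import ctrl
import cv2,pickle
for n in("scene","top"):
    d=ctrl.get_image(n); pickle.dump(d,open(n+".pkl","wb")); cv2.imwrite(f"pics/{n}0.png",d["frame"][:,:,::-1])
    print(n,d["vfov"],d["cx"],d["cy"],d["R"],d["t"])
s=ctrl.observe();print(s["time_s"],s["tool_rot"],s["wrist_force"])
E
```

```text
scene 49.88433133369409 319.9393478794334 237.78896902508467 [[-0.70326484  0.71085493 -0.01019006]
 [ 0.54370799  0.52855727 -0.65192702]
 [-0.45803951 -0.46401776 -0.75821325]] [ 0.38877423 -0.24611227  1.2200462 ]
top 55.743139902434784 314.1036823917077 239.93807534871706 [[ 0.21139697 -0.97738522  0.0054278 ]
 [-0.95581368 -0.2078856  -0.20785521]
 [ 0.20428297  0.038752   -0.97814454]] [-0.09543653  0.57669     0.76113866]
0.1 [-1.79923670e+02 -1.95674741e-03  1.59731235e+02] [ 0.19164835 -0.37325709 -0.56968215]
```

View pics/scene0.png

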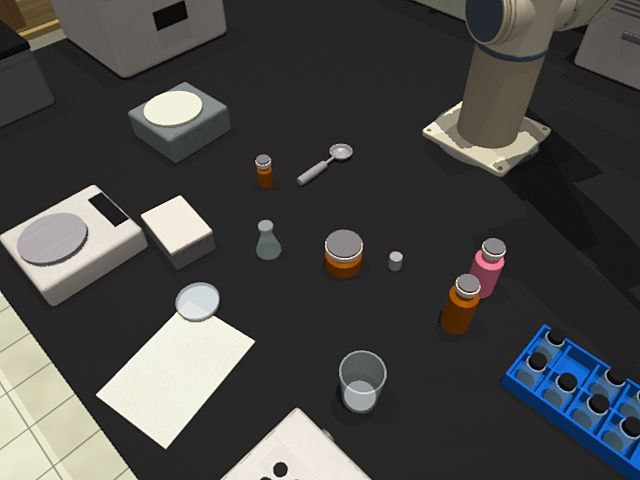

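View pics/top0.png

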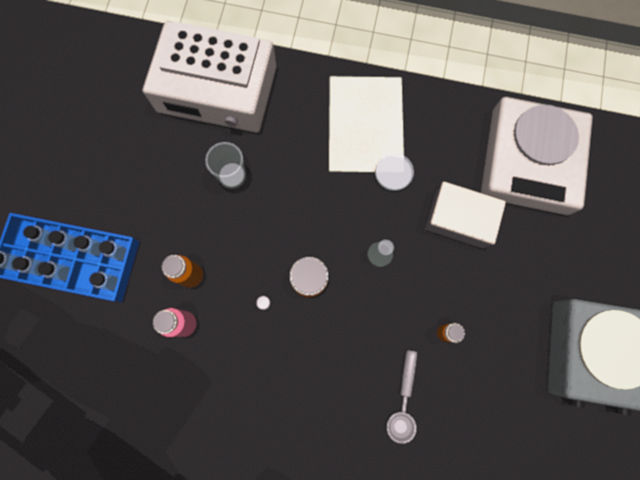

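Bottle lid is at scene (467,286) and top (174,267), jar at (344,243) and (309,277), vial at (263,161) and (455,333). The pink look-alike is at (493,250) in scene and should be left alone. Next I'll segment the pads and cross-check the two views.

```bash
cat > h.py <<'E'
import numpy as np,cv2
from scipy.optimize import least_squares
def K(d):
    f=240/np.tan(np.radians(d["vfov"]/2)); return np.array([[f,0,d["cx"]],[0,f,d["cy"]],[0,0,1]])
def proj(d,X): p=(K(d)@(d["R"]@np.atleast_2d(X).T+np.asarray(d["t"])[:,None])); return (p[:2]/p[2]).T
def back(d,uv,z):
    R,t=np.array(d["R"]),np.array(d["t"]); c=-R.T@t; r=R.T@np.linalg.solve(K(d),[*uv,1]); return c+r*(z-c[2])/r[2]
def ring(p,r): a=np.linspace(0,2*np.pi,40); return np.c_[p[0]+r*np.cos(a),p[1]+r*np.sin(a),0*a+p[2]]
def tri(ds,uvs):
    return least_squares(lambda X:np.concatenate([proj(d,X)[0]-u for d,u in zip(ds,uvs)]),[.5,0,.1])
E
python3 - <<'E'
import pickle
from h import *
S,T=[pickle.load(open(n+".pkl","rb")) for n in("scene","top")]
obj={"bottle":((467,286),(174,267),.1175,.017),"jar":((344,243),(309,277),.0615,.032),"vial":((263,161),(455,333),.0695,.014)}
rows=[]
for n,(us,ut,z,r) in obj.items():
    uv=[];tiles=[]
    for d,u in((S,us),(T,ut)):
        im=cv2.GaussianBlur(d["frame"],(3,3),0).copy(); m=np.zeros((482,642),np.uint8)
        cv2.floodFill(im,m,u,0,(22,)*3,(22,)*3,cv2.FLOODFILL_FIXED_RANGE|cv2.FLOODFILL_MASK_ONLY|(255<<8)|4)
        m=m[1:-1,1:-1]; c=max(cv2.findContours(m,0,2)[0],key=cv2.contourArea); h=cv2.convexHull(c); M=cv2.moments(h)
        q=np.array([M["m10"],M["m01"]])/M["m00"]; uv.append(q)
        p=back(d,q,z); A=cv2.contourArea(proj(d,ring(p,r)).astype(np.float32))
        print(n,q.round(1),"pos",p.round(4),"area",M["m00"],"exp",A.round(0))
        o=d["frame"][:,:,::-1].copy(); x,y=map(int,q)
        o=cv2.resize(o[y-28:y+28,x-28:x+28],None,fx=4.5,fy=4.5,interpolation=0)
        k=(proj(d,ring(p,r))-[x-28,y-28]+.5)*4.5; cv2.polylines(o,[k.astype(int)],True,(0,255,0),1); tiles.append(o)
    s=tri((S,T),uv); print(" tri",s.x.round(4),"res px",s.fun.round(1)); rows.append(np.vstack(tiles))
cv2.imwrite("pics/c1.png",np.hstack(rows))
E
```

```text
Traceback (most recent call last):
AttributeError: 'float' object has no attribute 'round'
```

```bash
cat > m.py <<'E'
import pickle
from h import *
S,T=[pickle.load(open(n+".pkl","rb")) for n in("scene","top")]
obj={"bottle":((467,286),(174,267),.1175,.017),"jar":((344,243),(309,277),.0615,.032),"vial":((263,161),(455,333),.0695,.014)}
rows=[]
for n,(us,ut,z,r) in obj.items():
    uv=[];tiles=[]
    for d,u in((S,us),(T,ut)):
        im=cv2.GaussianBlur(d["frame"],(3,3),0).copy(); m=np.zeros((482,642),np.uint8)
        cv2.floodFill(im,m,u,0,(22,)*3,(22,)*3,cv2.FLOODFILL_FIXED_RANGE|cv2.FLOODFILL_MASK_ONLY|(255<<8)|4)
        m=m[1:-1,1:-1].copy(); c=max(cv2.findContours(m,0,2)[0],key=cv2.contourArea); h=cv2.convexHull(c); M=cv2.moments(h)
        q=np.array([M["m10"],M["m01"]])/M["m00"]; uv.append(q)
        p=back(d,q,z); A=cv2.contourArea(proj(d,ring(p,r)).astype(np.float32))
        print(n,q.round(1),"pos",p.round(4),"area",M["m00"],"exp",int(A))
        o=d["frame"][:,:,::-1].copy(); x,y=map(int,q)
        o=cv2.resize(o[y-28:y+28,x-28:x+28],None,fx=4.5,fy=4.5,interpolation=0)
        k=(proj(d,ring(p,r))-[x-28,y-28]+.5)*4.5; cv2.polylines(o,[k.astype(int)],True,(0,255,0),1); tiles.append(o)
    s=tri((S,T),uv); print(" tri",s.x.round(4),"res px",s.fun.round(1)); rows.append(np.vstack(tiles))
cv2.imwrite("pics/c1.png",np.hstack(rows))
E
python3 m.py
```

```text
bottle [468.2 282.3] pos [0.4777 0.2493 0.1175] area 265.0 exp 310
bottle [173.4 266.1] pos [0.479  0.2457 0.1175] area 358.5 exp 325
 tri [0.478  0.2478 0.1163] res px [-1.1  0.  -1.1  0.4]
jar [343.5 242.9] pos [0.518  0.0259 0.0615] area 709.0 exp 764
jar [308.6 275.8] pos [0.5178 0.0248 0.0615] area 1025.0 exp 1005
 tri [0.5177 0.0251 0.0607] res px [-0.2 -0.  -0.2  0.1]
vial [263.1 159. ] pos [ 0.4731 -0.2426  0.0695] area 80.0 exp 94
vial [454.5 332.4] pos [ 0.4744 -0.2418  0.0695] area 238.5 exp 211
 tri [ 0.4742 -0.2413  0.071 ] res px [-0. -0. -0.  0.]
```

View pics/c1.png

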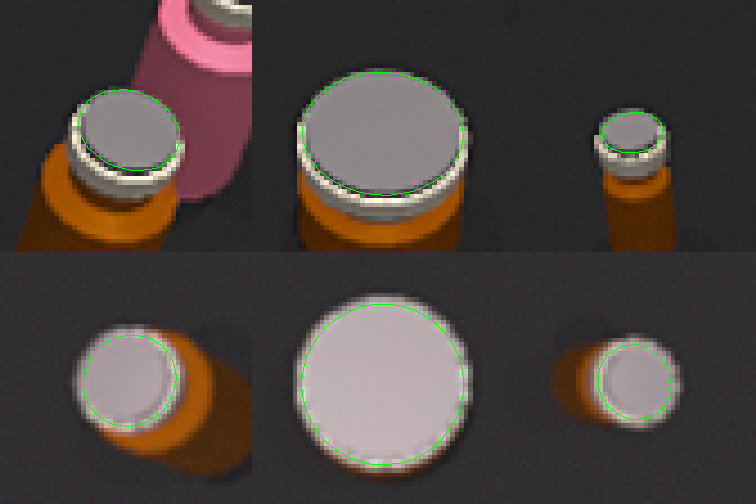

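All three points are consistent: heights are within 1.5 mm, the two views agree, and pad sizes match. Now I'll close the fingers, hover above the bottle and check with the wrist camera.

```bash
cat >> h.py <<'E'
P={"bottle":(.4782,.2476,.1175,.017),"jar":(.5178,.0253,.0615,.032),"vial":(.4739,-.2421,.0695,.014)}
def ori(p): return [180,0,np.degrees(np.arctan2(p[1],p[0]))+91.09]
def fproj(d,X):
    f=240/np.tan(np.radians(d["vfov"]/2)); c=np.atleast_2d(X)@np.array(d["R"]).T+np.array(d["t"])
    rho=np.hypot(c[:,0],c[:,1]); th=np.arctan2(rho,c[:,2]); return np.c_[c[:,0],c[:,1]]*(f*th/rho)[:,None]+[d["cx"],d["cy"]]
def look(ctrl,n,tag):
    d=ctrl.get_image("wrist"); o=d["frame"][:,:,::-1].copy(); p=P[n]
    k=fproj(d,ring(p[:3],p[3])); cv2.polylines(o,[k.astype(int)],True,(0,255,0),1); cv2.imwrite(f"pics/{tag}.png",o); return d
E
python3 - <<'E'
from cell import ctrl
from h import *
import pickle
p=P["bottle"]
ctrl.gripper_to(0.0)
s=ctrl.observe();print(s["time_s"],s["gripper_width"],s["tool_pos"])
ctrl.move_to([p[0],p[1],.19],ori(p))
s=ctrl.observe();print(s["time_s"],s["tool_pos"],s["tool_rot"],s["wrist_force"],s["qpos"])
pickle.dump(look(ctrl,"bottle","w1"),open("w1.pkl","wb"))
E
```

```text
0.8667 0.00011307086779431282 [0.21649238 0.58627717 0.23132258]
2.45 [0.47811349 0.24844735 0.19017156] [ 1.79972145e+02 -9.60194842e-03  1.18534116e+02] [-0.50923431  0.28025085  0.44241031] [ 2.61867225e+01  2.01489898e+01  1.06207546e+02  1.33341341e-02
  5.36160271e+01 -2.35529816e+00]
```

View pics/w1.png

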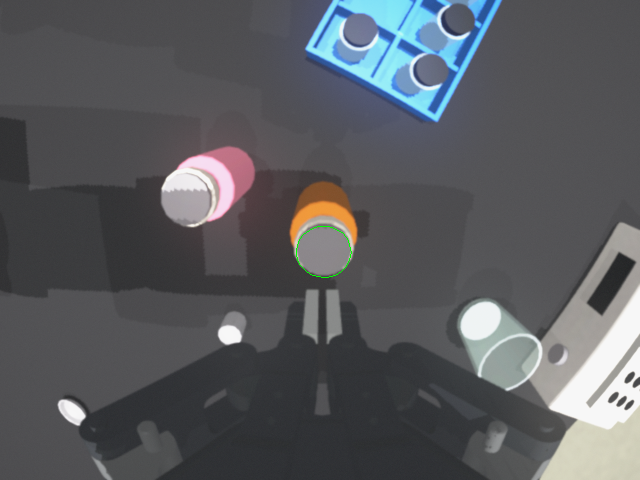

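The overlay ring from the two fixed cameras sits on the bottle's pad, centred at about (324,250), within about 1 px. I'll press the bottle under force control, then hover above the jar.

```bash
cat >> h.py <<'E'
def F(ctrl): return np.mean([ctrl.observe()["wrist_force"] for _ in range(3)],0)
def press(ctrl,n,fstop=6.5):
    x,y,z,_=P[n]; o=ori(P[n]); shut=z+.0005-.008
    ctrl.move_straight([x,y,z+.012],o,vel=.1); ctrl.dwell(.15); f0=F(ctrl); log=[]
    zc=z+.004; ctrl.move_straight([x,y,zc],o,vel=.03)
    while zc>shut-.0035:
        zc-=.001; ctrl.move_straight([x,y,zc],o,vel=.02)
        s=ctrl.observe(); f=np.array(s["wrist_force"])-f0; log.append((round(s["tool_pos"][2]*1e3,1),*f.round(1)))
        if f[2]>fstop and zc<shut+.002 or f[2]>12: break
    ctrl.dwell(.1); s=ctrl.observe(); print(n,"final",(s["tool_pos"][2]-shut).round(4),(np.array(s["wrist_force"])-f0).round(1),"tq",np.round(s["wrist_torque"],2))
    print([(float(a[0]),float(a[3])) for a in log],"lat",log[-1][1:3],"t",s["time_s"])
    ctrl.move_straight([x,y,z+.02],o,vel=.06)
E
python3 - <<'E'
from cell import ctrl
from h import *
press(ctrl,"bottle")
ctrl.move_straight([P["bottle"][0],P["bottle"][1],.17],vel=.15)
p=P["jar"]; ctrl.move_to([p[0],p[1],.15],ori(p)); look(ctrl,"jar","w2"); print(ctrl.observe()["time_s"],ctrl.observe()["tool_pos"])
for n in("scene",): cv2.imwrite("pics/scene1.png",ctrl.get_image(n)["frame"][:,:,::-1])
E
```

```text
bottle final -0.0021 [-1.6  0.6  7.9] tq [-0.    0.08 -0.04]
[(120.5, 0.9), (119.5, 1.5), (118.4, 0.2), (117.6, 1.6), (116.6, 3.4), (115.5, 3.8), (114.5, 2.8), (113.5, 2.7), (112.4, 2.9), (111.5, 4.3), (110.4, 2.5), (109.5, 2.5), (108.7, 5.3), (107.9, 8.8)] lat (np.float64(-0.2), np.float64(0.3)) t 7.425
9.4 [0.51771331 0.02634958 0.14978689]
```

View pics/w2.png

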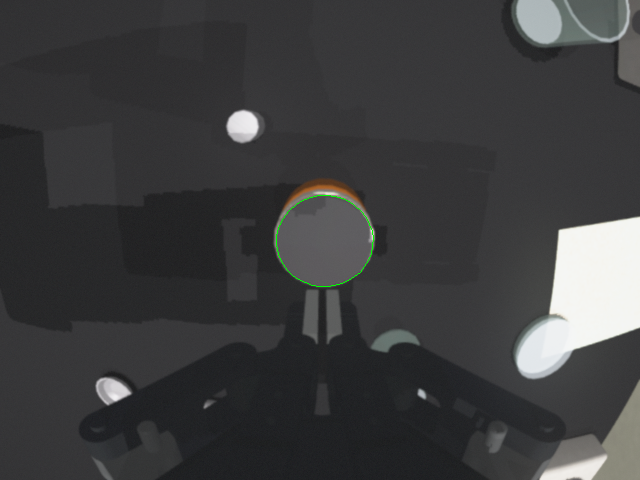

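View pics/scene1.png

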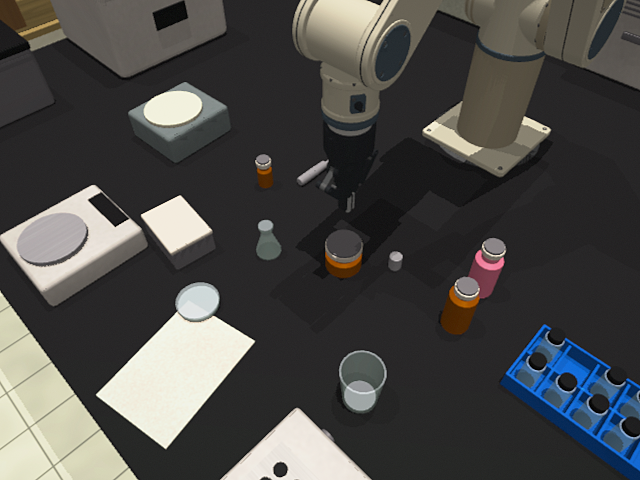

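The bottle is shut: a plateau of about 3 N over the travel, then a firm stop. It still stands in place at (460,305) in scene, and the pink one is untouched. The jar ring is centred on its pad at (325,240) in the wrist view, and the flask stopper is about 75 mm away, so there is room. Jar next.

```bash
python3 - <<'E'
from cell import ctrl
from h import *
press(ctrl,"jar")
ctrl.move_straight([P["jar"][0],P["jar"][1],.15],vel=.15)
p=P["vial"]; ctrl.move_to([p[0],p[1],.13],ori(p)); ctrl.dwell(.1); look(ctrl,"vial","w3"); print(ctrl.observe()["time_s"],ctrl.observe()["tool_pos"])
E
```

```text
jar final -0.0022 [-0.4  0.2  8.1] tq [-0.01  0.12  0.03]
[(64.5, 0.3), (63.5, -0.1), (62.4, -0.0), (61.5, -0.9), (60.6, 1.8), (59.5, 2.2), (58.5, 2.3), (57.5, 1.8), (56.5, 2.8), (55.5, 1.9), (54.5, 1.9), (53.4, 1.4), (52.6, 5.1), (51.8, 7.1)] lat (np.float64(-1.0), np.float64(1.2)) t 14.5333
17.0 [ 0.47441099 -0.24088299  0.13001778]
```

View pics/w3.png

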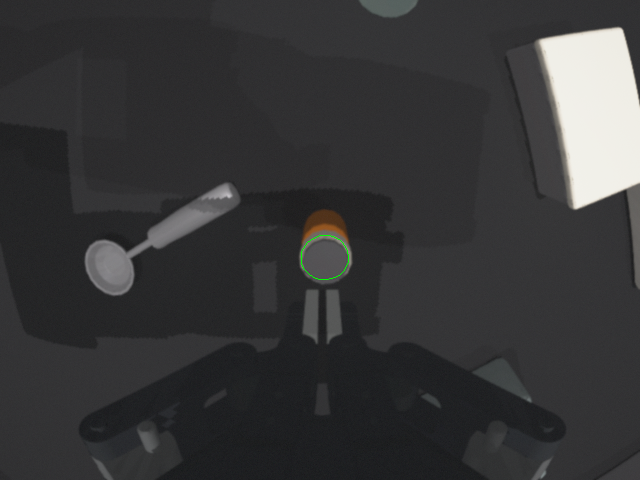

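The jar is shut, with the same force signature. The vial ring is within about 1 px of its pad at (326,258). As the vial tips easily, I'll check the hand-to-lid offset in the hand's own view before pressing.

```bash
python3 - <<'E'
from cell import ctrl
from h import *
d=ctrl.get_image("wrist"); s=ctrl.observe(); tp=np.array(s["tool_pos"])
im=cv2.GaussianBlur(d["frame"],(3,3),0).copy(); m=np.zeros((482,642),np.uint8)
cv2.floodFill(im,m,(325,258),0,(16,)*3,(16,)*3,cv2.FLOODFILL_FIXED_RANGE|cv2.FLOODFILL_MASK_ONLY|(255<<8)|4)
c=cv2.convexHull(max(cv2.findContours(m[1:-1,1:-1].copy(),0,2)[0],key=cv2.contourArea)); M=cv2.moments(c)
q=np.array([M["m10"],M["m01"]])/M["m00"]
X=least_squares(lambda v:fproj(d,[*v,.0695])[0]-q,P["vial"][:2]).x
print(d["cx"],d["cy"],q,M["m00"],"exp",cv2.contourArea(fproj(d,ring((*X,.0695),.014)).astype(np.float32)),"lid",X,"tcp",tp, "tcp axis px",fproj(d,[tp,[tp[0],tp[1],.0695]]),"cam lateral in tool",-np.array(d["R"]).T@d["t"]-tp)
E
```

```text
321.88878431814305 236.2984538552021 [324.8015083  261.20693816] 1657.5 exp 1620.7958133984357 lid [ 0.4730535  -0.24390975] tcp [ 0.47440314 -0.24095831  0.13006734] tcp axis px [[325.60842023 305.62817547]
 [324.69178523 256.09441603]] cam lateral in tool [0.03291238 0.07149866 0.14370571]
```

The wrist view puts the lid about 1.9 mm from the fixed-camera estimate, which is within calibration. I'll aim at the blend, correct the ~1 mm y offset seen in the reported TCP, and press the vial.

```bash
python3 - <<'E'
from cell import ctrl
from h import *
P["vial"]=(.4733,-.2437,.0695,.014)
press(ctrl,"vial")
ctrl.move_straight([P["vial"][0],P["vial"][1],.2],vel=.15)
s=ctrl.observe();print(s["time_s"],s["tool_pos"])
d=ctrl.get_image("scene"); a=d["frame"][:,:,::-1]
cv2.imwrite("pics/end.png",np.hstack([cv2.resize(a[y:y+90,x:x+90],(260,260)) for x,y in((220,130),(300,200),(420,240))]))
E
```

```text
vial final -0.0021 [-1.7  2.4  5.4] tq [0.1  0.16 0.03]
[(72.5, -0.4), (71.5, -1.4), (70.4, -0.9), (69.5, -0.9), (68.6, 1.9), (67.5, 1.8), (66.5, 1.8), (65.4, 2.6), (64.5, 1.7), (63.4, 2.4), (62.4, 1.4), (61.5, 2.3), (60.6, 4.1), (59.8, 7.4)] lat (np.float64(-0.9), np.float64(1.7)) t 21.85
23.3833 [ 0.4727427  -0.24338579  0.1991952 ]
```

View pics/end.png

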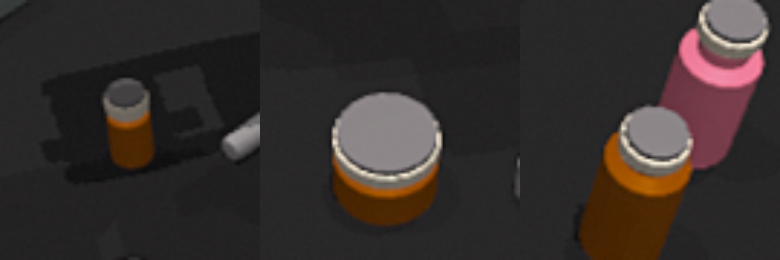

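All three lids are shut and the samples are upright with the necks closed: the vial in the left crop at (127,125), the jar in the middle at (385,155), and the bottle on the right at (650,185). The hand is clear.

```bash
python3 -c "
from cell import ctrl
print(ctrl.sign_off())"
```

```text
the job is handed in; nothing more can be done
None
```

I pressed the bottle, jar and vial lids shut in that order, each to a firm stop at about 5–8 N; all three still stand upright, the hand is clear, and the job was handed in at about 23 s.

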